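# Lift the label holder off its pins and hold it pressed home behind the shelf lip

## Robot

A 6-joint arm with a two-finger parallel gripper is mounted at the origin on a cart in front of the work surface, level with it; the furniture and walls round the work are solid. World frame = base frame: x ahead of the robot, y to its left, z up, the work surface at z = 0. Lengths are in m, angles in rad, forces in N, time in s.
With the tool pointing down it reaches from about 0.4 to 0.925 m from the base axis. Payload 12.5 kg.
Tool frame: the origin (TCP) lies midway between the tips of the shut fingers; the grasp point (between the pads) lies bot.tcp_to_grasp behind it (bot.tcp_to_grasp is the distance from the TCP to the grasp point, in m); z points along the fingers, y is the line along which they close (so a half turn about z gives the same grasp; the last joint's range is limited). The gripper opens to 95 mm and grips with 3 to 60 N. Pads are 20 mm wide; open, the fingers measure 119 mm over their backs; the gripper's body (75 mm by 180 mm) begins 59 mm behind the grasp point.
Start: joints at [-1.213, 0.491, 1.559, -0, 1.092, -0.106], TCP at [0.28, -0.559, 0.215] pointing down, gripper open.
Joint ranges: [-3.1, 3.1], [-0.84, 2.19], [0.05, 2.79], [-1.13, 4.28], [0.06, 2.93], [-2.69, 2.69]. Speed limits (rad/s): [2.22, 2.22, 2.79, 3.14, 3.14, 3.14].

## Interface

Orientations are given as a unit quaternion [w, x, y, z].
In Python, from station import observe, optics, job, bot gives the robot as it stands. The module is installed in compiled form; this text tells all that it offers.
- The arm moves only by the tool drive_tool, never from a script. Its argument "rows" is one flat list of numbers, 7 for each row, row after row: the shift along the tool's x, y, z in cm, then the turn, a rotation vector about the tool's x, y, z in degrees, then the closure, from 0 (fully open) to 1 (shut). In form: [x, y, z, ax, ay, az, grip, x, y, z, ax, ay, az, grip, ...]. A call has 1 to 10 rows; each row is the pose to reach, as a shift and turn from the pose commanded when the call began, along the tool's axes at that moment; what a row does not reach only later rows make up. A row lasts 1/12 s, in which the tool goes at most 41.7 mm and 7.16 degrees, less where a joint would pass 70% of its speed; a pose out of reach is approached as far as the arm can. A call with a gripper value outside its range is refused whole. The fingers move at their own pace and stop on an object; the grip force is fixed at half the most. Time passes only in rows, so rows that repeat a pose let the fingers close. It gives the time, the measured TCP pose, the force, the opening and the grip force at its end, in the units of the state.
- observe(): the state, without advancing time (a new reading comes with each control period).
- optics.get_image(name): name is "scene" or "top"; returns a dict with "pixels" (384x512x3 uint8, blue, green, red), "mtx" (3x3 intrinsics, pixels), "k1" (the pictures are not rectified: a ray, as slopes to the right and down, at radius r is drawn at 1 + k1 r^2 times it, then the intrinsics apply), "rvec" (rotation vector, rad) and "tvec" (3), from world to camera coordinates, as OpenCV has them. Camera axes: x right, y down, z forward; pixel columns grow to the right and rows downward; lengths in m; the calibration is good to about 2 mm. A picture is of the moment at which its call begins. There is no depth.
- job.finish_job(): hands the job in; it is judged then, once.
The state is a dict: "t": time; "joint_positions": joint angles; "joint_velocities": joint speeds; "effort": joint torques, N m; "ee_pos": TCP position; "orientation": TCP orientation; "force": force on the tool from outside, world axes, zero at the start; "torque": the same for the moment, N m; "grip_width": finger opening in m; "finger_force": force on a finger pad.
Only numpy, scipy, OpenCV 4.12 (cv2) and the standard library are available. Lean on these libraries where they do the work, as an engineer would, in place of code of your own. Each camera call takes 0.05 s, during which the arm holds its last target. There are 200 camera calls.

## Task

Lift the loose label holder straight up off the two pins of the terminal box, carry it to the small display shelf and push its flat tongue in under the shelf's front lip, feeling it meet the sprung bar behind, until the bar is pushed fully home against its stop. Finish while still holding it there: keep the holder gripped, level and square to the shelf with the bar pressed home, and do not let go. Leave the loupe, the watch head and the round movement holder where they stand.

Things in the scene. Friction and masses are not known exactly. Their poses are not given: they have to be found in the camera images.
- label_holder: loose aluminium holder, 56 to 104 g. Origin: centre of the underside of its flat tongue plate, 64x64x4 mm. Upright label frame on it (grip this), 10 mm thick in x, 50 wide in y, centred at x=-22 mm, top at z=40 mm, white label on its -x face. +x points from the frame to the tongue's free edge (x=+32 mm), which goes in first. Two 8.5 mm holes at x=+16, y=+-22 mm sit over the pins at the start
- tongue_edge (a point): middle of the label holder's free front edge (x = +32, y = 0, z = 2 mm in the holder's frame)
- terminal_box: fixed low grey box, 90x90 mm, flat top at z=40 mm, origin at the centre of its underside; two upright steel pins, 5 mm thick, at x=+16, y=+-22 mm, tips at z=51 mm (11 mm above its top). At the start the holder lies flat on its top over the pins, with the same yaw, its origin above the box's origin
- display_shelf: fixed watch shelf, 88x110 mm, 63 mm tall (73 with two watch heads fixed on its wooden board). Origin: on the bench under the middle of the lip's front face; +x points into the shelf (the way to push). Aluminium foot plate, top at z=37 mm, from x=-40 mm (open ledge) to +48. Lip: front face x=0, lower edge z=45 mm, so the mouth is 8 mm high; behind it 12 mm high and 80 mm wide (y=+-40 mm)
- lip (a point): middle of the lower edge of the lip's front face (display shelf frame x = 0, y = 0, z = 45 mm); mouth below it, 8 mm high
- spring_bar (a joint): travel (m) of the sprung bar hidden behind the lip: 0 = out (its front 10 mm behind the lip's front face), 0.012 = against its firm stop (22 mm behind). Slides along the shelf's +x and springs back; 1.5 N to start it, 5 N just before the stop, where the holder's origin is at x=-10 mm in the shelf's frame
- loupe: loose black eye loupe standing on the bench, 31 mm across, 30 mm tall, origin at the centre of its underside; bystander
- watch: loose watch head lying on the bench, 40 x 36 x 9 mm, origin at the centre of its underside; bystander
- movement_ring: loose cream round plastic movement holder on the bench, 55 mm across, 27 mm tall, origin at the centre of its underside; bystander

How it is judged:
By the outcome, as a careful person would: the job done as asked, in the order asked, and still so for the second after the job is handed in, while the arm keeps its last pose, push and grip.
It also fails if it takes over 42 s, if anything falls off the work surface, if the arm or the gripper's body presses on something with over 40 N, if the wrist force passes 120 N, or if a joint passes its speed limit or range.

## Working session

There is one attempt and no reset: what is moved stays moved. The work goes in short steps, Python scripts to look and compute and a tool call to move; the robot and the scene stay as the last step left them, time stands still between calls to the robot, and variables do not carry over. Pictures are saved under pics/ and viewed, at most 10 in all, crops included, and the job is handed in when it is done.

Besides the shell and the picture viewer there is one more tool, called after "Emit:" by a JSON object that holds its "op" and its "data". drive_tool: Moves the arm, as the interface text tells. Its arguments: {"type":"object","properties":{"rows":{"type":"array","items":{"type":"number"}}},"required":["rows"]}

```bash
mkdir -p pics; python3 - <<'E'
from station import observe, optics, job, bot
import cv2,pickle
print(observe()); print(bot.tcp_to_grasp)
for n in("scene","top"):
    d=optics.get_image(n); pickle.dump(d,open(n+".pkl","wb")); cv2.imwrite(f"pics/{n}0.png",cv2.resize(d["pixels"],(800,600),interpolation=cv2.INTER_CUBIC)); print({k:d[k] for k in d if k!="pixels"})
E
```

```text
{'t': 0.0, 'joint_positions': array([-1.21261886e+00,  4.91541987e-01,  1.55942285e+00,  6.81831759e-06,
        1.09167403e+00, -1.05619216e-01]), 'joint_velocities': array([ 0.00078026, -0.00106973,  0.0005252 ,  0.00059151,  0.00250168,
       -0.00078332]), 'effort': array([-2.14546228e-03, -6.12647223e+01, -2.58177495e+01,  6.91601657e-02,
        4.83653520e-02, -1.07395133e-04]), 'ee_pos': array([ 0.27952395, -0.55875889,  0.21408182]), 'orientation': array([-5.19321440e-04,  9.73232090e-01,  2.29823901e-01, -6.28815410e-05]), 'force': array([ 0.31623679, -0.39371587, -0.34880366]), 'torque': array([ 0.02991467,  0.03800252, -0.00620682]), 'finger_force': 0.0, 'grip_width': 0.09516684688336921}
0.0188
{'mtx': array([[486.88594419,   0.        , 251.07740762],
       [  0.        , 486.88594419, 188.27223652],
       [  0.        ,   0.        ,   1.        ]]), 'k1': -0.09971269743926589, 'rvec': array([ 1.36403122, -2.10739329,  0.99505383]), 'tvec': array([-0.04800926,  0.36768012,  0.53084716])}
{'mtx': array([[405.73697641,   0.        , 256.84534183],
       [  0.        , 405.73697641, 190.40498323],
       [  0.        ,   0.        ,   1.        ]]), 'k1': -0.055808386997254156, 'rvec': array([ 2.18666369, -2.1373731 ,  0.1353797 ]), 'tvec': array([-0.25020405,  0.3989319 ,  0.8807599 ])}
```

View pics/scene0.png

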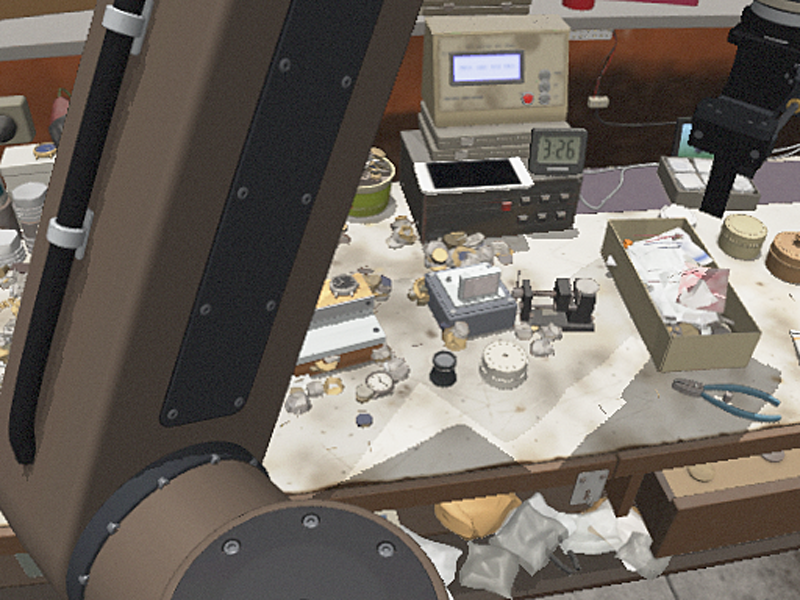

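View pics/top0.png

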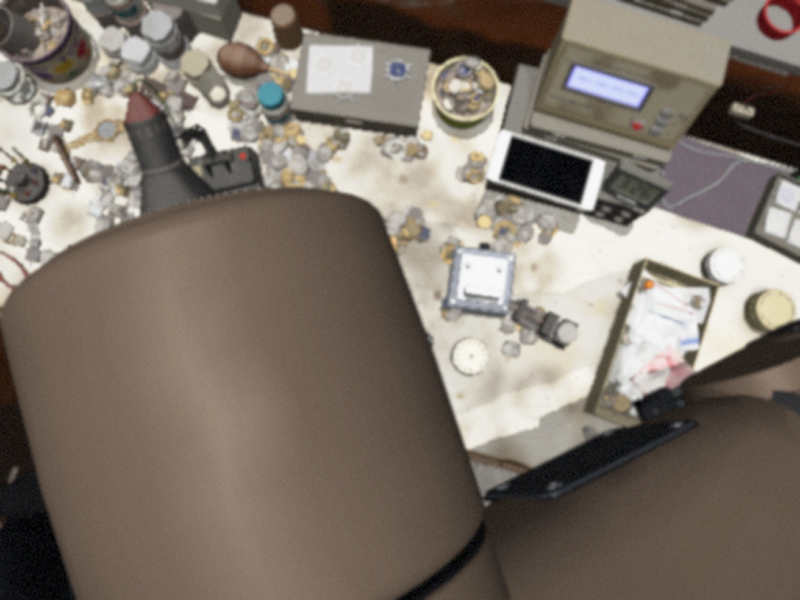

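The scene view shows the box at about (470,300), the shelf half hidden at (340,320), the loupe at (443,368) and the ring at (503,362). The top view shows the box and holder at (480,280). The arm hides the shelf there. I'll enlarge the box in the top view and compute positions.

```bash
cat > h.py <<'E'
import cv2,numpy as np,pickle
from scipy.spatial.transform import Rotation as R
def world(d,px,z):
    "raw pixels Nx2 -> world at height z"
    px=np.atleast_2d(px).astype(float); M=d["mtx"]
    s=(px-[M[0,2],M[1,2]])/[M[0,0],M[1,1]]
    u=cv2.undistortPoints(px[:,None],M,np.array([d["k1"],0,0,0.]))[:,0]
    Rm=cv2.Rodrigues(d["rvec"])[0]; C=-Rm.T@d["tvec"]
    v=np.c_[u,np.ones(len(u))]@Rm
    z=np.broadcast_to(z,len(u)); return C+v*((z-C[2])/v[:,2])[:,None]
def proj(d,P): return cv2.projectPoints(np.atleast_2d(P).astype(float),d["rvec"],d["tvec"],d["mtx"],np.array([d["k1"],0,0,0.]))[0][:,0]
def crop(d,x,y,w,h,s,name):
    cv2.imwrite(name,cv2.resize(d["pixels"][y:y+h,x:x+w],None,fx=s,fy=s,interpolation=cv2.INTER_CUBIC))
def raw(c,x,y,s): return (np.atleast_2d(c)+.5)/s-.5+[x,y]
E
python3 - <<'E'
from h import *
t=pickle.load(open("top.pkl","rb"));s=pickle.load(open("scene.pkl","rb"))
a=cv2.resize(t["pixels"][150:210,275:340],None,fx=8,fy=8,interpolation=cv2.INTER_CUBIC)
cv2.imwrite("pics/a.png",a)
crop(s,180,150,160,110,5,"pics/b.png")
for n,z in(((306,180),.04),):print(world(t,n,z))
print(world(s,[220,205],.04))
E
```

```text
[[ 0.42830406 -0.3487932   0.04      ]]
[[ 0.43547362 -0.19151049  0.04      ]]
```

View pics/a.png

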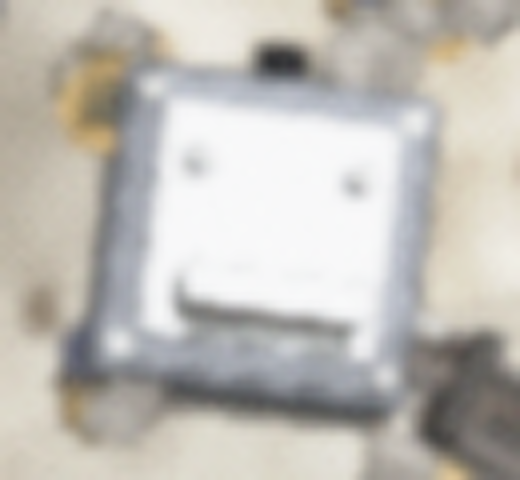

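View pics/b.png

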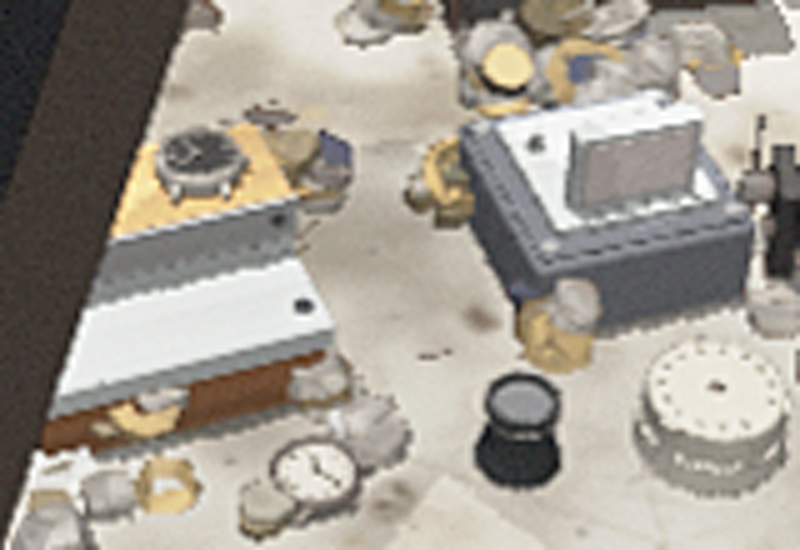

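Crop a shows the pins at (195,163) and (355,183), and plate corners at (168,98), (405,130), (372,360) and (145,330). Crop b shows the shelf's ledge front right corner at (332,330), its front edge running to (50,408), and the lip foot's right end at (293,258).

```bash
python3 - <<'E'
from h import *
np.set_printoptions(precision=4,suppress=True)
t=pickle.load(open("top.pkl","rb"));s=pickle.load(open("scene.pkl","rb"))
ta=lambda c,z:world(t,raw(c,275,150,8),z); sb=lambda c,z:world(s,raw(c,180,150,5),z)
p=ta([(195,163),(355,183)],.049); d=p[0]-p[1]; yaw=np.arctan2(-d[0],d[1])
print("pins",p,np.linalg.norm(d),np.degrees(yaw))
print("box origin by pins",p.mean(0)-.016*np.array([np.cos(yaw),np.sin(yaw),0]))
b=ta([(155,85),(415,122),(385,377),(118,343)],.04); print("box screws",b,b.mean(0))
c=ta([(168,98),(405,130),(372,360),(145,330)],.044); print("plate",c,c.mean(0))
print("scene frame top near corners z80",sb([(580,133),(700,105)],.08).tolist(), "box top corners",sb([(545,265),(462,130),(748,212)],.04))
q=sb([(332,330),(50,408),(293,258)],.037); e=q[1]-q[0]; print("shelf",q,np.degrees(np.arctan2(-e[0],e[1])))
f=q[2]-q[0]; print(np.degrees(np.arctan2(f[1],f[0])),np.linalg.norm(f))
print("loupe",sb([(520,465)],0),"ring",sb([(715,385)],.027),"watch",sb((315,475),.005))
from station import observe
o=observe();m=R.from_quat(np.roll(o["orientation"],-1)).as_matrix();print(m)
E
```

```text
pins [[ 0.4488 -0.332   0.049 ]
 [ 0.4444 -0.3759  0.049 ]] 0.04413582025154849 -5.827201952636505
box origin by pins [ 0.4307 -0.3523  0.049 ]
box screws [[ 0.4721 -0.3217  0.04  ]
 [ 0.4634 -0.394   0.04  ]
 [ 0.3922 -0.3858  0.04  ]
 [ 0.3999 -0.3123  0.04  ]] [ 0.4319 -0.3534  0.04  ]
plate [[ 0.4677 -0.3249  0.044 ]
 [ 0.4604 -0.3905  0.044 ]
 [ 0.3963 -0.3816  0.044 ]
 [ 0.4031 -0.3193  0.044 ]] [ 0.4319 -0.3541  0.044 ]
scene frame top near corners z80 [[0.411736604470328, -0.32852604851761724, 0.07999999999999996], [0.4087581351857805, -0.37683686374746395, 0.07999999999999996]] box top corners [[ 0.3924 -0.3072  0.04  ]
 [ 0.4738 -0.3145  0.04  ]
 [ 0.3883 -0.3906  0.04  ]]
shelf [[ 0.3949 -0.2241  0.037 ]
 [ 0.3978 -0.1209  0.037 ]
 [ 0.435  -0.2267  0.037 ]] -1.6283666468355922
-3.726557564704532 0.04022269990230167
loupe [[ 0.3409 -0.273   0.    ]] ring [[ 0.3254 -0.3401  0.027 ]] watch [[ 0.3612 -0.203   0.005 ]]
[[ 0.8943  0.4474 -0.0003]
 [ 0.4474 -0.8943  0.0009]
 [ 0.0001 -0.001  -1.    ]]
```

Emit:
{"op": "drive_tool", "data": {"rows": [21.1,-12.7,5,0,0,-57,0.4,21.1,-12.7,5,0,0,-57,0.4,21.1,-12.7,5,0,0,-57,0.4,21.1,-12.7,5,0,0,-57,0.4,21.1,-12.7,5,0,0,-57,0.4,21.1,-12.7,5,0,0,-57,0.4,21.1,-12.7,5,0,0,-57,0.4,21.1,-12.7,5,0,0,-57,0.4,21.1,-12.7,5,0,0,-57,0.4,21.1,-12.7,5,0,0,-57,0.4]}}

```text
t: 0.93
ee_pos: [0.4116, -0.351, 0.1645]
orientation: [-0.0, 0.747, 0.665, -0.0]
force: [-0.2, 0.7, 0.3]
grip_width: 0.057
finger_force: 0.0
```

```bash
python3 - <<'E'
from h import *
from station import observe, optics
np.set_printoptions(precision=4,suppress=True)
for n in("scene","top"):
    d=optics.get_image(n); pickle.dump(d,open(n+"1.pkl","wb"))
s=pickle.load(open("scene1.pkl","rb"))
t=pickle.load(open("top1.pkl","rb"))
a=cv2.resize(s["pixels"][100:260,150:350],(800,640))[:560]
b=cv2.resize(t["pixels"][100:300,150:400],(750,600))
cv2.imwrite("pics/c.png",cv2.resize(s["pixels"][110:250,160:340],None,fx=4.2,fy=4.2,interpolation=cv2.INTER_CUBIC)); cv2.imwrite("pics/d.png",b)
o=observe();print(o["t"],o["ee_pos"],o["force"],o["grip_width"],R.from_quat(np.roll(o["orientation"],-1)).as_matrix())
E
```

```text
1.0333 [ 0.4113 -0.3513  0.1646] [ 0.067  -0.4262  0.1936] 0.05707203522585799 [[ 0.1164  0.9932 -0.    ]
 [ 0.9932 -0.1164 -0.    ]
 [-0.     -0.     -1.    ]]
```

View pics/c.png

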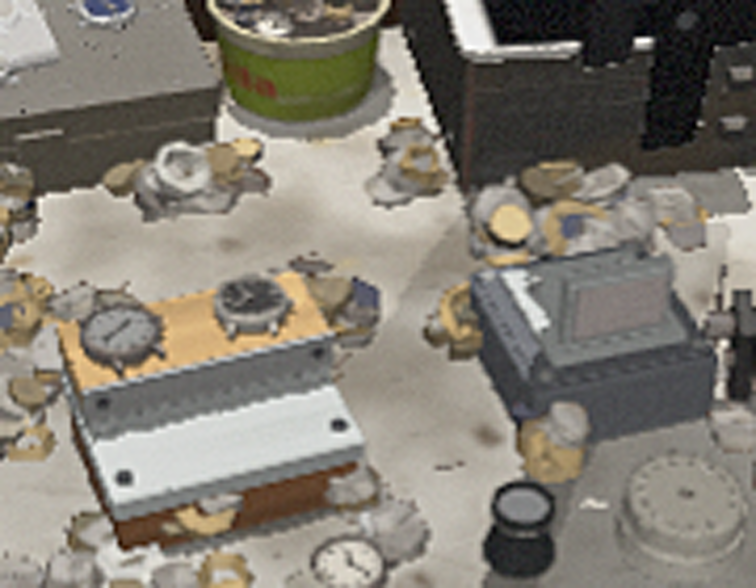

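View pics/d.png

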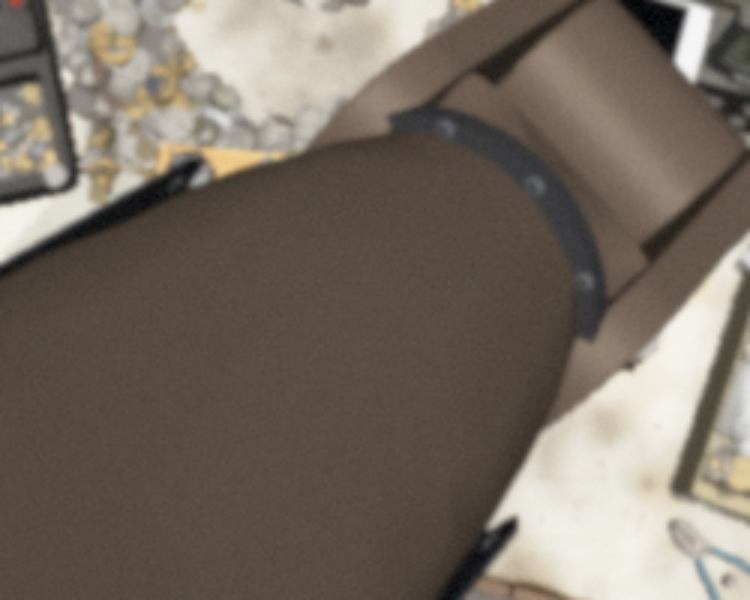

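Picture c shows the whole shelf: ledge front corners at (108,512) left and (363,458) right, and the lip top edge from (80,390) to (335,330). The top view is blocked by the arm.

```bash
python3 - <<'E'
from h import *
from scipy.optimize import least_squares
np.set_printoptions(precision=4,suppress=True)
s=pickle.load(open("scene1.pkl","rb"))
# subpixel: enlarge ledge with strong zoom for precise corner reading
A=cv2.resize(s["pixels"][180:250,160:260],None,fx=7.5,fy=7.5,interpolation=cv2.INTER_CUBIC)
cv2.imwrite("pics/e.png",A)
c=lambda p,z:world(s,raw(p,160,110,4.2),z)
q=c([(108,512),(363,458)],.037);e=q[0]-q[1];print(q,np.linalg.norm(e),np.degrees(np.arctan2(-e[0],e[1])))
q=c([(80,390),(335,330)],.063);e=q[0]-q[1];print(q,np.linalg.norm(e),np.degrees(np.arctan2(-e[0],e[1])))
# box via scene (before)
E
```

```text
[[ 0.3999 -0.114   0.037 ]
 [ 0.3878 -0.221   0.037 ]] 0.1076802496131046 -6.4859350315475774
[[ 0.446  -0.1195  0.063 ]
 [ 0.4395 -0.2309  0.063 ]] 0.11153539263032548 -3.333833373834321
```

View pics/e.png

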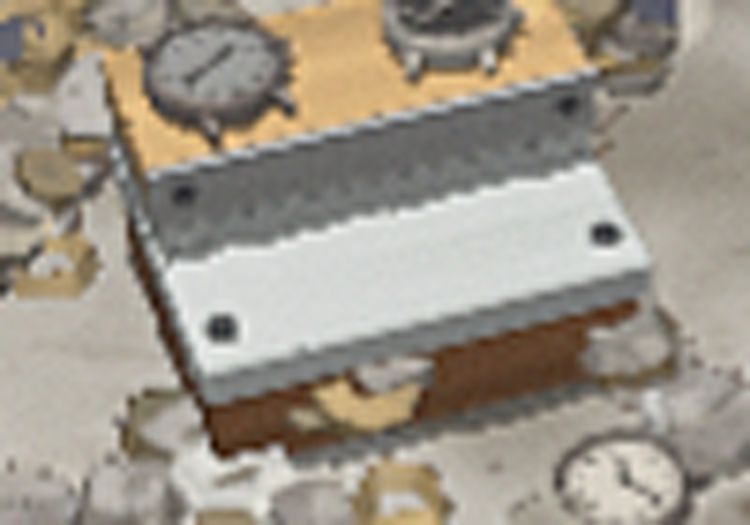

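Enlarged crop e (7.5x, origin 160,180) shows the ledge top front edge from (207,377) to (650,268), the lip top edge from (152,178) to (598,70), and the ledge screws at (222,327) and (604,233).

```bash
python3 - <<'E'
from h import *
from scipy.optimize import least_squares
np.set_printoptions(precision=4,suppress=True)
s=pickle.load(open("scene1.pkl","rb"));s0=pickle.load(open("scene.pkl","rb"))
def fit(pts,px,g,d):
    pts=np.array(pts,float)
    def f(p):
        c,n=np.cos(p[2]),np.sin(p[2]); return (proj(d,np.c_[p[0]+c*pts[:,0]-n*pts[:,1],p[1]+n*pts[:,0]+c*pts[:,1],pts[:,2]])-px).ravel()
    r=least_squares(f,g); return r.x[:2],np.degrees(r.x[2]),r.fun.reshape(-1,2)
c=raw([(207,377),(650,268),(152,178),(598,70)],160,180,7.5)
print("shelf all",*fit([(-.04,.055,.037),(-.04,-.055,.037),(0,.055,.063),(0,-.055,.063)],c,[.43,-.17,-.06],s))
print("shelf ledge",*fit([(-.04,.055,.037),(-.04,-.055,.037)],c[:2],[.43,-.17,-.06],s))
for z,i in((.037,0),(.063,2)):
    q=world(s,c[i:i+2],z);print(q)
print(world(s,raw([(222,327),(604,233)],160,180,7.5),.037))
# holder/box in first scene image
px=raw([(545,265),(462,130),(748,212),(568,133),(700,105)],180,150,5)
print("box+frame",*fit([(-.045,.045,.04),(.045,.045,.04),(-.045,-.045,.04),(-.027,.025,.08),(-.027,-.025,.08)],px,[.43,-.35,-.1],s0))
E
```

```text
shelf all [ 0.4397 -0.1747] -3.424640281544726 [[-0.5548 -0.0689]
 [ 0.9745 -0.7519]
 [-0.4889  0.2062]
 [ 0.1009  0.5015]]
shelf ledge [ 0.439 -0.174] -3.3624586881930143 [[-0.7664  0.3109]
 [ 0.7943 -0.4412]]
[[ 0.4025 -0.1182  0.037 ]
 [ 0.3954 -0.2248  0.037 ]]
[[ 0.4431 -0.1207  0.063 ]
 [ 0.4377 -0.23    0.063 ]]
[[ 0.4164 -0.1266  0.037 ]
 [ 0.4107 -0.2198  0.037 ]]
box+frame [ 0.4348 -0.3534] -4.72044380652499 [[-1.4838 -0.0875]
 [-3.2562 -2.5571]
 [ 2.3854  0.1159]
 [ 1.7584  0.8777]
 [ 0.4622  1.0028]]
```

Emit:
{"op": "drive_tool", "data": {"rows": [0,0,4,0,0,0,0.4,0,0,8,0,0,0,0.4,0,0,10.5,0,0,0,0.4,0,0,11.5,0,0,0,0.4,0,0,11.5,0,0,0,0.4,0,0,11.5,0,0,0,0.75,0,0,11.5,0,0,0,0.8]}}

```text
t: 1.62
ee_pos: [0.412, -0.3518, 0.0512]
orientation: [0.001, 0.746, 0.666, -0.0]
force: [1.0, 1.3, -0.3]
grip_width: 0.0487
finger_force: 0.0
```

Emit:
{"op": "drive_tool", "data": {"rows": [0,0,0,0,0,0,0.88,0,0,0,0,0,0,0.9,0,0,0,0,0,0,0.92,0,0,0,0,0,0,0.94,0,0,0,0,0,0,1,0,0,0,0,0,0,1,0,0,0,0,0,0,1]}}

```text
t: 2.2
ee_pos: [0.4115, -0.351, 0.0498]
orientation: [0.0, 0.746, 0.666, -0.0]
force: [-0.9, 1.5, 4.0]
grip_width: 0.0098
finger_force: 30.0
```

Emit:
{"op": "drive_tool", "data": {"rows": [0,0,-0.5,0,0,0,1,0,0,-1,0,0,0,1,0,0,-1.5,0,0,0,1,0,0,-3,0,0,0,1,0,0,-5,0,0,0,1,0,0,-5,0,0,0,1,0,0,-5,0,0,0,1]}}

```text
t: 2.78
ee_pos: [0.4118, -0.3513, 0.1006]
orientation: [0.001, 0.746, 0.666, 0.0]
force: [0.3, 0.4, -0.9]
grip_width: 0.01
finger_force: 30.0
```

```bash
python3 - <<'E'
from h import *
from station import observe
np.set_printoptions(precision=4,suppress=True)
o=observe();m=R.from_quat(np.roll(o["orientation"],-1)).as_matrix();print(o["ee_pos"],o["force"],o["torque"],o["grip_width"],m)
yaw=np.radians(-3.4);u=np.array([np.cos(yaw),np.sin(yaw),0])
S=np.array([.4395,-.1745,0])
for X,h in((-.060,.075),(-.060,.041),(-.045,.041),(-.010,.041)):
    T=S+u*(X-.022)+[0,0,h+.0098]; print(X,T,"r",np.hypot(*T[:2]),"tool cm",100*m.T@(T-o["ee_pos"]))
print(np.degrees(np.arctan2(m[1,1],m[0,1])))
E
```

```text
[ 0.4118 -0.3513  0.1006] [ 0.3495  0.3598 -0.8694] [-0.0196 -0.0532 -0.0158] 0.009981875912083767 [[ 0.1119  0.9937  0.0016]
 [ 0.9937 -0.1119 -0.0017]
 [-0.0016  0.0018 -1.    ]]
-0.06 [ 0.3576 -0.1696  0.0848] r 0.39583600124788293 tool cm [17.4503 -7.4209  1.5417]
-0.06 [ 0.3576 -0.1696  0.0508] r 0.39583600124788293 tool cm [17.4556 -7.4269  4.9417]
-0.045 [ 0.3726 -0.1705  0.0508] r 0.4097845786273063 tool cm [17.5348 -5.929   4.9442]
-0.01 [ 0.4076 -0.1726  0.0508] r 0.44259877602639613 tool cm [17.7195 -2.4339  4.9501]
-6.425809363957164
```

Emit:
{"op": "drive_tool", "data": {"rows": [4,-1.4,0,0,0,-1,1,8,-2.8,0,0,0,-2,1,12,-4.2,0,0,0,-3,1,15.5,-5.4,0,0,0,-3,1,17.5,-5.9,0,0,0,-3,1,17.5,-5.9,1.5,0,0,-3,1,17.5,-5.9,3,0,0,-3,1,17.5,-5.9,3.5,0,0,-3,1,17.5,-5.9,3.5,0,0,-3,1,17.5,-5.9,3.5,0,0,-3,1]}}

```text
t: 3.62
ee_pos: [0.3723, -0.1706, 0.0644]
orientation: [-0.001, 0.728, 0.686, -0.0]
force: [-0.6, -0.4, -0.6]
grip_width: 0.0098
finger_force: 30.0
```

```bash
python3 - <<'E'
from h import *
from station import observe, optics
np.set_printoptions(precision=4,suppress=True)
d=optics.get_image("scene"); pickle.dump(d,open("scene2.pkl","wb"))
crop(d,160,150,150,110,5.3,"pics/f.png")
o=observe();m=R.from_quat(np.roll(o["orientation"],-1)).as_matrix();print(o["t"],o["ee_pos"],o["force"],o["torque"],o["grip_width"],m)
E
```

```text
3.6667 [ 0.3725 -0.1707  0.0647] [ 0.1775  0.5121 -1.3534] [-0.0057 -0.0467  0.0072] 0.00975276259352196 [[ 0.0602  0.9982 -0.0003]
 [ 0.9982 -0.0602  0.0001]
 [ 0.0001 -0.0003 -1.    ]]
```

View pics/f.png

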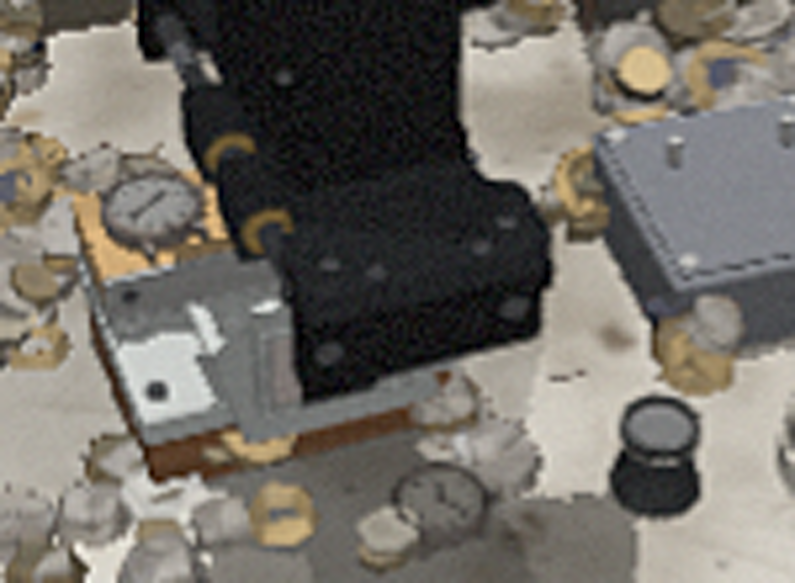

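Picture f shows the holder gripped level over the ledge, its rear edge (250,440)-(410,403) parallel to the ledge front edge. The watch at (440,497) and loupe at (658,455) are untouched. Next I'll lower it and feel for the ledge.

Emit:
{"op": "drive_tool", "data": {"rows": [0,0,0.7,0,0,0,1,0,0,1.3,0,0,0,1,0,0,1.5,0,0,0,1,0,0,1.6,0,0,0,1,0,0,1.6,0,0,0,1]}}

```text
t: 4.08
ee_pos: [0.3724, -0.1705, 0.0484]
orientation: [-0.0, 0.728, 0.686, -0.0]
force: [-1.5, 0.6, -1.1]
grip_width: 0.0099
finger_force: 30.0
```

Emit:
{"op": "drive_tool", "data": {"rows": [0,0,0.05,0,0,0,1,0,0,0.1,0,0,0,1,0,0,0.1,0,0,0,1]}}

```text
t: 4.33
ee_pos: [0.3725, -0.1705, 0.0477]
orientation: [0.0, 0.728, 0.686, 0.0]
force: [1.5, -0.0, 0.4]
grip_width: 0.0095
finger_force: 30.0
```

Emit:
{"op": "drive_tool", "data": {"rows": [0,0,0.05,0,0,0,1,0,0,0.1,0,0,0,1,0,0,0.1,0,0,0,1]}}

```text
t: 4.58
ee_pos: [0.3725, -0.1705, 0.0468]
orientation: [0.0, 0.728, 0.686, 0.0]
force: [-1.0, 0.0, 1.4]
grip_width: 0.0096
finger_force: 30.0
```

Emit:
{"op": "drive_tool", "data": {"rows": [0,0,0.05,0,0,0,1,0,0,0.1,0,0,0,1,0,0,0.1,0,0,0,1]}}

```text
t: 4.83
ee_pos: [0.3724, -0.1706, 0.0465]
orientation: [0.001, 0.728, 0.686, 0.0]
force: [-5.6, 2.0, 22.1]
grip_width: 0.0097
finger_force: 30.0
```

Emit:
{"op": "drive_tool", "data": {"rows": [0,0,-0.15,0,0,0,1,0,0,-0.27,0,0,0,1,0,0,-0.27,0,0,0,1]}}

```text
t: 5.08
ee_pos: [0.3725, -0.1706, 0.0485]
orientation: [0.0, 0.728, 0.686, 0.0]
force: [0.1, -0.2, -1.3]
grip_width: 0.01
finger_force: 30.0
```

Emit:
{"op": "drive_tool", "data": {"rows": [0,0.4,0,0,0,0,1,0,0.8,0,0,0,0,1,0,1.1,0,0,0,0,1,0,1.4,0,0,0,0,1,0,1.7,0,0,0,0,1,0,1.8,0,0,0,0,1,0,1.8,0,0,0,0,1]}}

```text
t: 5.67
ee_pos: [0.3907, -0.1716, 0.0483]
orientation: [0.0, 0.728, 0.686, -0.0]
force: [-1.0, -0.3, -0.6]
grip_width: 0.0097
finger_force: 30.0
```

```bash
python3 - <<'E'
from h import *
from station import observe, optics
np.set_printoptions(precision=4,suppress=True)
d=optics.get_image("scene"); crop(d,175,190,90,60,8,"pics/g.png")
o=observe();m=R.from_quat(np.roll(o["orientation"],-1)).as_matrix();print(o["t"],o["ee_pos"],o["force"],o["torque"],o["grip_width"],m)
E
```

```text
5.7167 [ 0.3905 -0.1715  0.0483] [-0.4721  0.052  -0.9847] [ 0.0111 -0.0263  0.0023] 0.009955591613187782 [[ 0.0595  0.9982 -0.0001]
 [ 0.9982 -0.0595 -0.    ]
 [-0.     -0.0001 -1.    ]]
```

View pics/g.png

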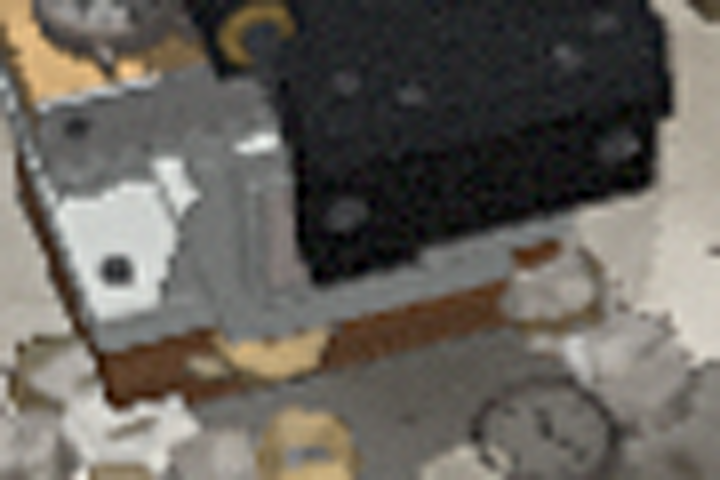

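In picture g the tongue is level and entering below the lip. Its rear left corner is at about (215,335), and nothing has been touched. Now I'll feel for the bar.

Emit:
{"op": "drive_tool", "data": {"rows": [0,0.15,0,0,0,0,1,0,0.3,0,0,0,0,1,0,0.45,0,0,0,0,1,0,0.6,0,0,0,0,1,0,0.6,0,0,0,0,1]}}

```text
t: 6.13
ee_pos: [0.3965, -0.1719, 0.0483]
orientation: [-0.0, 0.728, 0.686, -0.0]
force: [-1.3, -0.2, -0.3]
grip_width: 0.0099
finger_force: 30.0
```

Emit:
{"op": "drive_tool", "data": {"rows": [0,0.15,0,0,0,0,1,0,0.3,0,0,0,0,1,0,0.4,0,0,0,0,1,0,0.4,0,0,0,0,1,0,0.4,0,0,0,0,1]}}

```text
t: 6.55
ee_pos: [0.4003, -0.1721, 0.0483]
orientation: [-0.0, 0.728, 0.686, -0.0]
force: [-2.0, 0.8, 0.2]
grip_width: 0.01
finger_force: 30.0
```

Emit:
{"op": "drive_tool", "data": {"rows": [0,0.15,0,0,0,0,1,0,0.3,0,0,0,0,1,0,0.4,0,0,0,0,1,0,0.4,0,0,0,0,1,0,0.4,0,0,0,0,1]}}

```text
t: 6.97
ee_pos: [0.4043, -0.1724, 0.0483]
orientation: [-0.0, 0.728, 0.686, -0.0]
force: [-4.2, -0.4, -0.1]
grip_width: 0.0096
finger_force: 30.0
```

Emit:
{"op": "drive_tool", "data": {"rows": [0,0.1,0,0,0,0,1,0,0.2,0,0,0,0,1,0,0.2,0,0,0,0,1,0,0.2,0,0,0,0,1]}}

```text
t: 7.3
ee_pos: [0.4063, -0.1725, 0.0483]
orientation: [-0.0, 0.728, 0.686, -0.0]
force: [-4.0, 0.0, 0.7]
grip_width: 0.0097
finger_force: 30.0
```

Emit:
{"op": "drive_tool", "data": {"rows": [0,0.1,0,0,0,0,1,0,0.1,0,0,0,0,1,0,0.1,0,0,0,0,1]}}

```text
t: 7.55
ee_pos: [0.4073, -0.1725, 0.0483]
orientation: [-0.0, 0.728, 0.686, -0.0]
force: [-5.1, 0.4, -0.4]
grip_width: 0.0098
finger_force: 30.0
```

Emit:
{"op": "drive_tool", "data": {"rows": [0,0.05,0,0,0,0,1,0,0.1,0,0,0,0,1,0,0.1,0,0,0,0,1]}}

```text
t: 7.8
ee_pos: [0.4083, -0.1726, 0.0483]
orientation: [-0.0, 0.728, 0.686, -0.0]
force: [-6.1, 0.2, 0.4]
grip_width: 0.0098
finger_force: 30.0
```

Emit:
{"op": "drive_tool", "data": {"rows": [0,0.05,0,0,0,0,1,0,0.05,0,0,0,0,1,0,0.05,0,0,0,0,1]}}

```text
t: 8.05
ee_pos: [0.4083, -0.1725, 0.0483]
orientation: [-0.001, 0.728, 0.686, -0.0]
force: [-8.9, -1.2, 2.5]
grip_width: 0.0095
finger_force: 30.0
```

Emit:
{"op": "drive_tool", "data": {"rows": [0,0.03,0,0,0,0,1,0,0.05,0,0,0,0,1,0,0.05,0,0,0,0,1,0,0.05,0,0,0,0,1]}}

```text
t: 8.38
ee_pos: [0.4084, -0.1725, 0.0483]
orientation: [-0.001, 0.728, 0.686, -0.0]
force: [-11.2, -2.3, 3.9]
grip_width: 0.0101
finger_force: 30.0
```

```bash
python3 - <<'E'
from h import *
from station import observe, optics
np.set_printoptions(precision=4,suppress=True)
d=optics.get_image("scene"); crop(d,160,170,130,85,6,"pics/i.png")
o=observe();m=R.from_quat(np.roll(o["orientation"],-1)).as_matrix();print(o["t"],o["ee_pos"],o["force"],o["torque"],o["grip_width"],m)
E
```

```text
8.4333 [ 0.4084 -0.1725  0.0483] [-10.8447  -2.7559   4.7717] [-0.3946  1.8657 -0.1168] 0.00988034888376686 [[ 0.0598  0.9982 -0.0019]
 [ 0.9982 -0.0598  0.0007]
 [ 0.0006 -0.002  -1.    ]]
```

View pics/i.png

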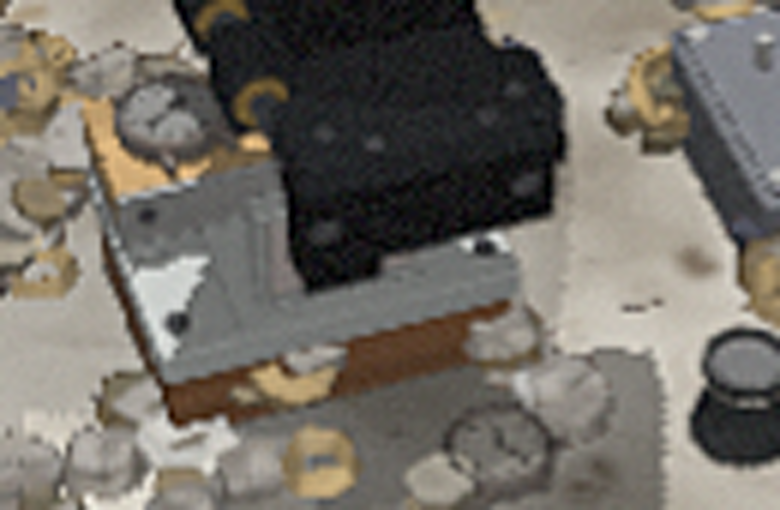

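Picture i shows the tongue in under the lip, square to it, the frame at (275,250) still gripped, and the watch and loupe undisturbed. The position held at 0.4084 m while the push rose from 6 to 11 N, so the bar is against its stop.

```bash
python3 -c "
from station import job
print(job.finish_job())"
```

```text
the job is handed in; nothing more can be done
None
```

The label holder is off its pins with its tongue under the shelf lip, pressing the bar against its stop with about 11 N, still gripped, level and square. I handed the job in at about 8.4 s; the loupe and watch look undisturbed, and I made no final check on the movement holder.

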